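# Clamp plate from the chute onto the engraving jig

### The arm

A 6-joint arm with a two-finger parallel gripper is mounted at the origin on the work surface. World frame = base frame: x ahead of the robot, y to its left, z up, the work surface at z = 0. Lengths are in m, angles in rad, forces in N, time in s.
With the tool pointing down it reaches from about 0.35 to 0.975 m from the base axis. Payload 4.9 kg.
Tool frame: the origin (TCP) lies at the very end of the fingers, on their centre line; the grasp point (between the pads) lies behind it (manip.pinch_z is the y of the grasp point in the tool frame, in m); y points along the fingers, x is the direction in which the jaws open and shut, and the axes are right-handed (so a half turn about y gives the same grasp; the last joint's range is limited). The gripper opens to 85 mm and grips with 20 to 120 N. Pads are 22 mm wide; open, the fingers measure 114 mm over their backs; the gripper's body (76 mm by 85 mm) begins 54 mm behind the grasp point. The pads swing forward as they close: fully open they stand 13 mm farther back than shut.
Start: joints at [1.058, 0.053, 1.613, -0, 1.476, -0.119], TCP at [0.24, 0.577, 0.231] pointing down, gripper open.
Joint ranges: [-3.01, 3.01], [-1.01, 2.22], [0.06, 2.58], [-1.02, 4.17], [0.09, 2.62], [-3.14, 3.14]. Speed limits (rad/s): [2.57, 2.57, 3.14, 3.14, 3.14, 3.14].

### API

Orientations are given as a unit quaternion [w, x, y, z].
In Python, from plant import manip gives the robot as it stands.
- The arm moves only by the tool drive_tool, never from a script. Its argument "motion" is a list of rows, each a list of 3 entries, a list of its own where there are three numbers: the shift along the tool's x, y, z in units of 25 mm (1.0 is 25 mm), then the turn, a rotation vector about the tool's x, y, z in units of 5 degrees (1.0 is 5 degrees), then the closure, from -1 (fully open) to 1 (shut). A call has 1 to 12 rows; each row shifts and turns the commanded pose from where the row before left it, along the tool's axes as they then stand; what a row does not reach is not made up. A row lasts 1/10 s, in which the tool goes at most 50 mm and 8.59 degrees, less where a joint would pass 70% of its speed; a pose out of reach is approached as far as the arm can. A call is refused whole if a number of a shift passes 1 or a number of a turn 1, either way. A call with a gripper value outside its range is refused whole. The fingers move at their own pace and stop on an object; the grip force is fixed at half the most. Time passes only in rows, so rows that do not move let the fingers close. It gives the time, the measured TCP pose, the force and the opening at its end, in the units of the state.
- manip.state(): the state, without advancing time (a new reading comes with each control period).
- manip.grab_frame(name): name is "scene" or "top" or "wrist"; returns a dict with "img" (420x560x3 uint8, blue, green, red), "range_z" (420x560 float32, m along the optical axis (not along the pixel's ray), 0 where there is no reading), "camera_matrix" (3x3 intrinsics, pixels), "world_from_camera" (4x4, takes a point from camera to world coordinates); the wrist camera has in their place "T_tool_cam" (4x4, takes a point from camera to tool coordinates, whose origin is the TCP and whose axes are the tool frame's). Camera axes: x right, y down, z forward; pixel columns grow to the right and rows downward; lengths in m; the calibration is good to about 2 mm. The wrist camera is an equidistant fisheye: a pixel r from the principal point sees the ray r / f radians off the axis. A picture is of the moment at which its call begins: read the wrist's pose just before it.
- manip.job_done(): hands the job in, once; it reports no verdict.
The state is a dict: "time": time; "joint_pos": joint angles; "joint_vel": joint speeds; "joint_efforts": joint torques, N m; "tool_pos": TCP position; "tool_rot": TCP orientation; "contact_force": force on the tool from outside, world axes, zero at the start; "ft_torque": the same for the moment, N m; "gripper_width": opening from 0.0 (shut) to 1.0 (fully open).
Only numpy, scipy, OpenCV 4.12 (cv2) and the standard library are available. Lean on these libraries where they do the work, as an engineer would, in place of code of your own. Each camera call takes 0.05 s, during which the arm holds its last target. There are 200 camera calls.

### The job

Draw the bottom clamp plate out of the stack chute, leaving the plates above it in the chute, and fit it over the two studs of the engraving jig: slide it about on the stud tips until both holes drop over them, then see that it is fully home, flat on the glass blank, and let go. Leave the other things on the bench where they are.

Things in the scene. Friction and masses are not known exactly. Their poses are not given: they have to be found in the camera images.
- plate0: the plate to use, lowest in the chute: flat aluminium, 120 long (its x) x 40 wide (y) x 6 thick, about 75 g, two 10 mm through holes on its long middle line 44 mm either side of its centre. Origin: centre of the underside, z up, x as the chute's. Its -x end starts 32 to 40 mm out of the chute's front, overhanging 30 mm above the bench: can be pinched there across the 40 mm from above
- plate1: plate 2 of the stack counted from the bottom, same as plate0, to stay in the chute (it settles 6 mm lower when the bottom plate has gone); origin: centre of its underside, z up
- plate2: plate 3 of the stack counted from the bottom, same as plate0, to stay in the chute (it settles 6 mm lower when the bottom plate has gone); origin: centre of its underside, z up
- plate3: plate 4 of the stack counted from the bottom, same as plate0, to stay in the chute (it settles 6 mm lower when the bottom plate has gone); origin: centre of its underside, z up
- chute: fixed magazine of plywood and aluminium, foot 135 (x) x 75 (y), open above, walls up to 64 mm above the bench; inner floor 30 mm above the bench, inner space 123 (x) x 43 (y), plates lying along x. A plate is clear of it when its centre is 125 mm before the chute's centre (at -x). Origin: centre of the underside, on the bench, z up
- chute_slot (a point): front slot of the chute: middle of its lower edge, on the front wall's outer face, 64.5 mm from the chute's centre at -x, 30 mm above the bench. The front wall begins 8 mm above the inner floor, so only the lowest plate passes under it, straight along the chute's -x
- jig: fixed dark wooden board 170 (x) x 100 (y) x 18 high with a fixed block of pale green glass, the blank, on its middle and a steel stud beyond each x end of the glass. The plate belongs lengthwise across the glass, its x along the jig's x, either end first. Origin: centre of the board's underside, on the bench, z up
- jig_glass (a point): centre of the top of the glass blank (44 along jig x, 64 along y, 10 high), 28 mm above the bench: the plate's underside rests here when home; its ends then hang free, 10 mm above the board
- jig_tips (a point): point over the jig's centre, level with the stud tips, 40 mm above the bench. The two studs are fixed, upright, 7 mm thick, 88 apart on the jig's middle line (y = 0); their tips taper to 3.6 mm over the last 3 mm. Each time the pair is set off along jig x: the point midway between them lies anywhere from -8 to +8 mm from this point along jig x, not reported: look or feel for it
- loupe: bystander, to be left alone: steel eyepiece, 30 mm across, 28 tall (mm); origin on its underside or within it
- brush: bystander, to be left alone: brush lying flat, 160 long (mm); origin on its underside or within it
- jar: bystander, to be left alone: small glass jar with lid, 52 across, 60 tall (mm); origin on its underside or within it
- award: bystander, to be left alone: finished glass award standing on a black base, 175 tall (mm); origin on its underside or within it
- tile: bystander, to be left alone: loose square of pale green glass, 90 x 90 x 8 (mm); origin on its underside or within it
- driver: bystander, to be left alone: screwdriver lying flat, 170 long (mm); origin on its underside or within it
- mug: bystander, to be left alone: white mug, 76 across, 85 tall (mm); origin on its underside or within it
Things that resemble listed ones, but are neither listed nor needed, are in the scene too. What is shaped like the chute but purple or yellow is not meant.

How it is judged:
On the way:
1. the bottom plate is clear of the chute and the other three are still in it (x of plate0 in the frame of chute below -0.125 m and x of plate1 in the frame of chute between -0.008 and 0.008 m and y of plate1 in the frame of chute between -0.008 and 0.008 m and z of plate1 in the frame of chute between 0.026 and 0.055 m and x of plate2 in the frame of chute between -0.008 and 0.008 m and y of plate2 in the frame of chute between -0.008 and 0.008 m and z of plate2 in the frame of chute between 0.026 and 0.055 m and x of plate3 in the frame of chute between -0.008 and 0.008 m and y of plate3 in the frame of chute between -0.008 and 0.008 m and z of plate3 in the frame of chute between 0.026 and 0.055 m), for 0.1 s.
At the end, for the whole second after the job is handed in: the drawn plate is at rest flat on the jig's glass over both studs: underside at 28 mm within 1.8 mm, tilt under 0.04 rad, turned under 0.08 rad from the jig, centre within 12 mm (jig x) and 5 mm (jig y) of the jig's; the other three plates lie in the chute within 8 mm of its centre in x and y (z of plate0 in the frame of jig between 0.0262 and 0.0298 m and x of plate0 in the frame of jig between -0.012 and 0.012 m and y of plate0 in the frame of jig between -0.005 and 0.005 m and angle between plate0's own z axis and vertical below 0.04 rad and angle between the x axis of plate0 and the x axis of jig, either way round below 0.08 rad and x of plate1 in the frame of chute between -0.008 and 0.008 m and y of plate1 in the frame of chute between -0.008 and 0.008 m and z of plate1 in the frame of chute between 0.026 and 0.055 m and x of plate2 in the frame of chute between -0.008 and 0.008 m and y of plate2 in the frame of chute between -0.008 and 0.008 m and z of plate2 in the frame of chute between 0.026 and 0.055 m and x of plate3 in the frame of chute between -0.008 and 0.008 m and y of plate3 in the frame of chute between -0.008 and 0.008 m and z of plate3 in the frame of chute between 0.026 and 0.055 m and linear speed of each of plate0, plate1 below 0.02 m/s); the robot touches nothing.
It fails at once if a bystander is moved more than 30 mm (distance of any of loupe, brush, jar, award, tile, driver, mug from where it was at the start of the episode above 0.03 m).
It also fails if it takes over 54 s, if anything falls off the work surface, if the arm or the gripper's body presses on something with over 40 N, if the wrist force passes 120 N, or if a joint passes its speed limit or range.

## Working session

There is one attempt and no reset: what is moved stays moved. The work goes in short steps, Python scripts to look and compute and a tool call to move; the robot and the scene stay as the last step left them, time stands still between calls to the robot, and variables do not carry over. Pictures are saved under pics/ and viewed, about 8 in all and at most 12, crops included, and the job is handed in when it is done.

Besides the shell and the picture viewer there is one more tool, called after ">>>" as name([rows], argument=value, ...), one row to a line, values as JSON. drive_tool: Moves the arm, as the interface text tells. Its arguments: {"type":"object","properties":{"motion":{"type":"array","items":{"type":"array"}}},"required":["motion"]}

```bash
ls; mkdir -p pics; cat > h.py <<'E'
import numpy as np, cv2
from plant import manip
from scipy.spatial.transform import Rotation as R
def grab(n,save=None):
    f=manip.grab_frame(n)
    if save: cv2.imwrite('pics/'+save,f['img'])
    return f
def world(f):
    """HxWx3 world points of a fixed camera"""
    z=f['range_z'];K=f['camera_matrix'];v,u=np.indices(z.shape)
    p=np.stack([(u-K[0,2])/K[0,0]*z,(v-K[1,2])/K[1,1]*z,z],-1)
    T=f['world_from_camera'];return p@T[:3,:3].T+T[:3,3]
def rot():
    q=manip.state()['tool_rot'];return R.from_quat([q[1],q[2],q[3],q[0]])
E
python3 - <<'E'
from h import *
s=manip.state();print(s);print(rot().as_matrix().round(3),manip.pinch_z)
for n in('scene','top'):
    f=grab(n,n+'0.png');np.savez(n+'0.npz',**f);print(n,f['world_from_camera'].round(3),f['camera_matrix'])
a=cv2.imread('pics/scene0.png');b=cv2.imread('pics/top0.png')
E
```

```text
pics
{'time': 0.0, 'joint_pos': array([ 1.05798607e+00,  5.33597502e-02,  1.61431175e+00,  3.98908564e-06,
        1.47596558e+00, -1.19011467e-01]), 'joint_vel': array([-0.00038241, -0.00038246,  0.00023654,  0.00075943,  0.00022865,
        0.0010211 ]), 'joint_efforts': array([ 2.11786071e-03, -3.93678725e+01, -3.70180321e+01,  6.84540169e-05,
        7.02526944e-03,  2.99205090e-05]), 'tool_pos': array([0.23951033, 0.57661417, 0.23005061]), 'tool_rot': array([-0.58782772,  0.58847926,  0.39187858, -0.39316906]), 'contact_force': array([-0.7963808 ,  0.08296876, -0.15531071]), 'ft_torque': array([-0.04322795,  0.02054954, -0.05607979]), 'gripper_width': 1.0009702650621375}
[[ 0.384 -0.001 -0.923]
 [ 0.923 -0.002  0.384]
 [-0.002 -1.     0.   ]] -0.0187
scene [[ 0.184  0.842 -0.508  1.163]
 [ 0.983 -0.156  0.098 -0.112]
 [ 0.003 -0.517 -0.856  1.125]
 [ 0.     0.     0.     1.   ]] [[397.06843426   0.         279.92724992]
 [  0.         397.06843426 203.8870552 ]
 [  0.           0.           1.        ]]
top [[-0.029 -0.995  0.093  0.436]
 [-1.     0.029  0.002  0.007]
 [-0.004 -0.093 -0.996  1.177]
 [ 0.     0.     0.     1.   ]] [[413.36952      0.         282.63624915]
 [  0.         413.36952    210.52763243]
 [  0.           0.           1.        ]]
```

View pics/top0.png

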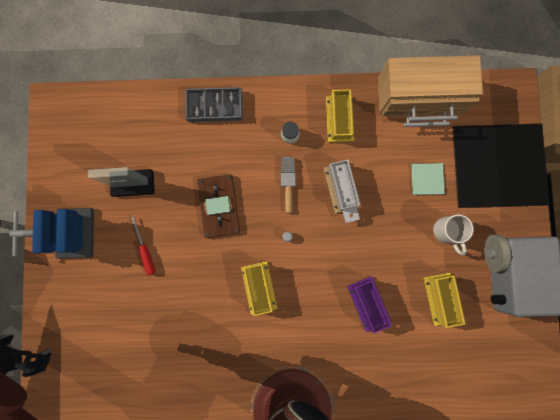

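View pics/scene0.png

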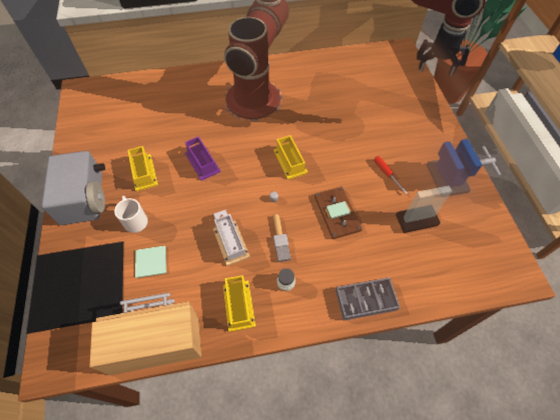

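The plain plywood-and-aluminium chute is at top (343,188), and its plate end overhangs at (350,214). Lookalikes are yellow at (340,115), (258,289) and (444,300), and purple at (370,305). The jig is at (218,207), and the glass tile at (428,178) could be taken for its blank. I choose (343,188) and will check it in a crop.

```bash
python3 - <<'E'
from h import *
f=dict(np.load('top0.npz'));P=world(f)
im=f['img'];a=cv2.resize(im[150:230,310:385],None,fx=5,fy=5,interpolation=2);b=cv2.resize(im[165:245,185:255],None,fx=5,fy=5,interpolation=2)
cv2.imwrite('pics/crop.png',np.hstack([a,b]))
def rect(m,name):
    q=P[m][:,:2];r=cv2.minAreaRect((q*1000).astype(np.float32));print(name,m.sum(),np.round(r[0],1),np.round(r[1],1),round(r[2],1),'z',np.median(P[m][:,2]).round(4));return
v,u=np.indices(im.shape[:2]);z=P[...,2]
def box(u0,u1,v0,v1): return (u>u0)&(u<u1)&(v>v0)&(v<v1)&(f['range_z']>0)
B=box(320,370,150,232)
rect(B&(z>.02),'chute all');rect(B&(z>.058)&(z<.075),'walls')
rect(box(335,370,208,232)&(z>.025)&(z<.045),'overhang')
rect(box(335,370,150,212)&(z>.042)&(z<.058),'top plate')
J=box(190,248,168,245)
rect(J&(z>.01)&(z<.05),'jig');g=im[...,1].astype(int)-im[...,2]
rect(J&(g>15)&(z>.02)&(z<.05),'glass')
f=dict(np.load('scene0.npz'));P=world(f);im=f['img'];z=P[...,2];g=im[...,1].astype(int)-im[...,2]
rect(box(205,255,200,272)&(z>.058)&(z<.075),'S walls')
J=box(305,370,180,245);rect(J&(z>.01)&(z<.05),'S jig');rect(J&(g>15)&(z>.02)&(z<.05),'S glass')
E
```

```text
chute all 1225 [ 589.3 -164.3] [166.   54.6] 12.1 z 0.0532
walls 226 [ 607.5 -161.2] [128.7  52.1] 12.2 z 0.063
overhang 182 [ 527.6 -175.7] [40.6 46.7] 12.2 z 0.0361
top plate 648 [ 606.2 -161.6] [126.3  52.8] 12.0 z 0.0535
jig 2112 [564.2 191.6] [170.5 100.5] 6.5 z 0.0181
glass 337 [563.7 191.2] [42.6 62.7] 6.1 z 0.0271
S walls 196 [ 606.  -161.2] [133.9  51.2] 12.2 z 0.0633
S jig 1454 [564.1 191.7] [172.8 100.9] 6.7 z 0.0195
S glass 222 [564.5 192.3] [42.2 61.9] 5.6 z 0.0286
```

View pics/crop.png

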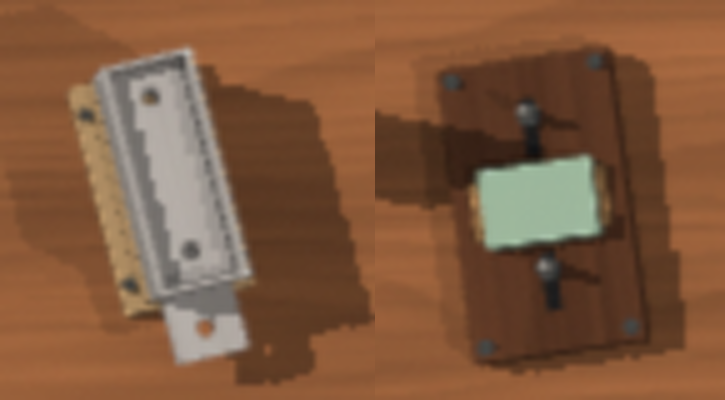

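The crop confirms it: an unpainted aluminium and plywood chute, with the overhanging plate end at crop (205,328). The jig's stud tips are at crop (527,107) and (547,263). Turning the tool to the chute's axes first.

>>> drive_tool([
  [[0,0,0],[0,-0.994,0],-1],
  [[0,0,0],[0,-0.994,0],-1],
  [[0,0,0],[0,-0.994,0],-1],
  [[0,0,0],[0,-0.994,0],-1],
  [[0,0,0],[0,-0.994,0],-1],
  [[0,0,0],[0,-0.994,0],-1],
  [[0,0,0],[0,-0.994,0],-1],
  [[-1,0,-0.15],[0,0,0],-1],
  [[-1,0,-0.15],[0,0,0],-1],
  [[-1,0,-0.15],[0,0,0],-1],
  [[-1,0,-0.15],[0,0,0],-1],
  [[-1,0,-0.15],[0,0,0],-1],
])

```text
time: 1.3
tool_pos: [0.2846, 0.4578, 0.2307]
tool_rot: [0.444, -0.444, -0.55, 0.551]
contact_force: [-0.5, -0.1, 0.9]
gripper_width: 1.002
```

>>> drive_tool([
  [[-1,0,-0.15],[0,0,0],-1],
  [[-1,0,-0.15],[0,0,0],-1],
  [[-1,0,-0.15],[0,0,0],-1],
  [[-1,0,-0.15],[0,0,0],-1],
  [[-1,0,-0.15],[0,0,0],-1],
  [[-1,0,-0.15],[0,0,0],-1],
  [[-1,0,-0.15],[0,0,0],-1],
  [[-1,0,-0.15],[0,0,0],-1],
  [[-1,0,-0.15],[0,0,0],-1],
  [[-1,0,-0.15],[0,0,0],-1],
  [[-1,0,-0.15],[0,0,0],-1],
  [[-1,0,-0.15],[0,0,0],-1],
])

```text
time: 2.5
tool_pos: [0.3921, 0.1742, 0.2308]
tool_rot: [0.444, -0.444, -0.55, 0.551]
contact_force: [-0.0, -0.7, -0.3]
gripper_width: 1.001
```

>>> drive_tool([
  [[-1,0,-0.15],[0,0,0],-1],
  [[-1,0,-0.15],[0,0,0],-1],
  [[-1,0,-0.15],[0,0,0],-1],
  [[-1,0,-0.15],[0,0,0],-1],
  [[-1,0,-0.15],[0,0,0],-1],
  [[-1,0,-0.15],[0,0,0],-1],
  [[-1,0,-0.15],[0,0,0],-1],
  [[-1,0,-0.15],[0,0,0],-1],
  [[-1,0,-0.15],[0,0,0],-1],
  [[-1,0,-0.15],[0,0,0],-1],
  [[-1,0,-0.15],[0,0,0],-1],
  [[-1,0,-0.15],[0,0,0],-1],
])

```text
time: 3.7
tool_pos: [0.4996, -0.1093, 0.2307]
tool_rot: [0.444, -0.444, -0.55, 0.55]
contact_force: [0.5, 0.4, 0.1]
gripper_width: 0.996
```

>>> drive_tool([
  [[-0.98,0,-0.13],[0,0,0],-1],
  [[-0.98,0,-0.13],[0,0,0],-1],
  [[-0.98,0,-0.13],[0,0,0],-1],
  [[0,1,0],[0,0,0],-1],
  [[0,1,0],[0,0,0],-1],
  [[0,1,0],[0,0,0],-1],
  [[0,0.8,0],[0,0,0],-1],
  [[0,0,0],[0,0,0],-1],
  [[0,0,0],[0,0,0],-1],
])

```text
time: 4.6
tool_pos: [0.5245, -0.178, 0.1361]
tool_rot: [0.444, -0.444, -0.55, 0.55]
contact_force: [0.6, -0.1, 0.4]
gripper_width: 1.001
```

```bash
cat >> h.py <<'E'
def fish(f,s,px,z):
    """wrist pixel -> world point on the plane at height z"""
    K=f['camera_matrix'];d=np.array([(px[0]-K[0,2])/K[0,0],(px[1]-K[1,2])/K[1,1]]);t=np.hypot(*d)
    r=np.r_[d/t*np.sin(t),np.cos(t)]
    q=s['tool_rot'];M=R.from_quat([q[1],q[2],q[3],q[0]]).as_matrix();T=f['T_tool_cam']
    o=M@T[:3,3]+s['tool_pos'];w=M@T[:3,:3]@r
    return o+w*(z-o[2])/w[2]
E
python3 - <<'E'
from h import *
s=manip.state();f=grab('wrist','w1.png');np.savez('w1.npz',**f);print(s['tool_pos'],f['T_tool_cam'].round(3),f['camera_matrix'])
# stud tips seen by the top camera, on z=.04
t=dict(np.load('top0.npz'));K=t['camera_matrix'];T=t['world_from_camera']
for u,v in((215.4,186.4),(219.4,217.6)):
    w=T[:3,:3]@np.array([(u-K[0,2])/K[0,0],(v-K[1,2])/K[1,1],1]);p=T[:3,3]+w*(.04-T[2,3])/w[2];print('stud',p.round(4))
E
```

```text
[ 0.52447278 -0.17800879  0.13610399] [[ 1.     0.     0.     0.001]
 [ 0.    -0.286  0.958 -0.143]
 [ 0.    -0.958 -0.286  0.073]
 [ 0.     0.     0.     1.   ]] [[325.1922621    0.         281.20837992]
 [  0.         325.1922621  213.78841194]
 [  0.           0.           1.        ]]
stud [0.6146 0.1935 0.04  ]
stud [0.5274 0.1836 0.04  ]
```

View pics/w1.png

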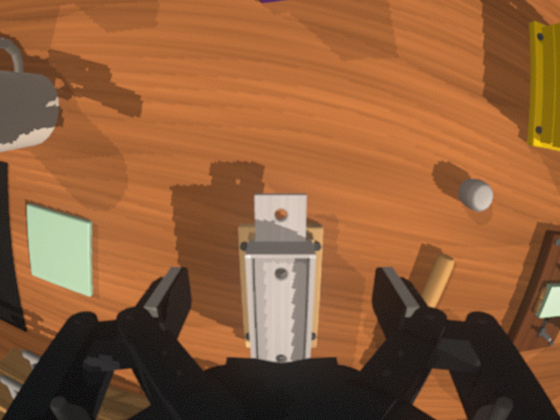

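```bash
python3 - <<'E'
from h import *
f=dict(np.load('w1.npz'));s=manip.state()
ex=np.array([np.cos(np.radians(12.2)),np.sin(np.radians(12.2))]);ey=np.array([-ex[1],ex[0]])
for n,px,z in(('cornerL',(255,194.5),.036),('cornerR',(306.5,194.5),.036),('hole',(281,214.5),.036),('wall L',(246,254),.064),('wall R',(315.5,254),.064)):
    p=fish(f,s,px,z);d=p[:2]-s['tool_pos'][:2];print(n,p.round(4),'along',(d@ex).round(4),'across',(d@ey).round(4))
E
```

```text
cornerL [ 0.5141 -0.2009  0.036 ] along -0.0156 across -0.0197
cornerR [ 0.5057 -0.1621  0.036 ] along -0.0156 across 0.02
hole [ 0.5256 -0.1779  0.036 ] along 0.0005 across 0.0004
wall L [ 0.552  -0.1981  0.064 ] along 0.0221 across -0.025
wall R [ 0.5413 -0.1488  0.064 ] along 0.022 across 0.0255
```

>>> drive_tool([
  [[0,0.92,0],[0,0,0],-1],
  [[0,0.92,0],[0,0,0],-1],
  [[0,0.92,0],[0,0,0],-1],
  [[0,0.92,0],[0,0,0],-1],
  [[0,0.92,0],[0,0,0],-1],
  [[0,0,0],[0,0,0],1],
  [[0,0,0],[0,0,0],1],
  [[0,0,0],[0,0,0],1],
  [[0,0,0],[0,0,0],1],
  [[0,0,0],[0,0,0],1],
  [[0,0,0],[0,0,0],1],
  [[0,0,0],[0,0,0],1],
])

```text
time: 5.85
tool_pos: [0.5264, -0.1789, 0.0241]
tool_rot: [-0.443, 0.445, 0.551, -0.55]
contact_force: [-1.0, 0.7, 5.6]
gripper_width: 0.446
```

```bash
python3 - <<'E'
from h import *
s=manip.state();print(s['tool_pos'],s['gripper_width']*85,s['contact_force']);grab('wrist','w2.png')
E
```

```text
[ 0.5264289  -0.17892747  0.02406992] 37.86913839544602 [-0.99313423  0.68291645  5.57153229]
```

View pics/w2.png

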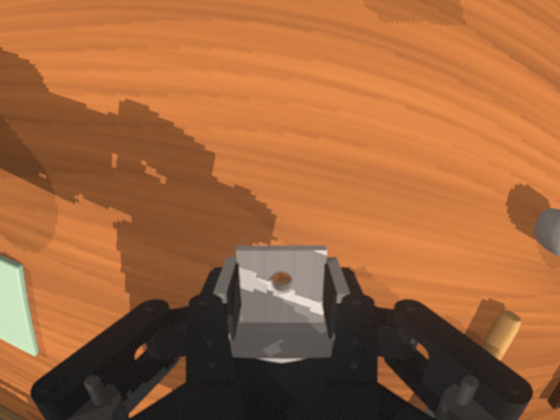

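>>> drive_tool([
  [[0,-0.04,0],[0,0,0],1],
  [[0,0,0.3],[0,0,0],1],
  [[0,0,0.4],[0,0,0],1],
  [[0,0,0.4],[0,0,0],1],
  [[0,0,0.5],[0,0,0],1],
  [[0,0,0.5],[0,0,0],1],
  [[0,0,0.5],[0,0,0],1],
  [[0,0,0.5],[0,0,0],1],
  [[0,0,0.5],[0,0,0],1],
  [[0,0,0.5],[0,0,0],1],
  [[0,0,0],[0,0,0],1],
  [[0,0,0],[0,0,0],1],
])

```text
time: 7.1
tool_pos: [0.4238, -0.1998, 0.0219]
tool_rot: [0.444, -0.444, -0.55, 0.55]
contact_force: [0.4, 0.4, 0.2]
gripper_width: 0.446
```

```bash
python3 - <<'E'
from h import *
s=manip.state();print(s['tool_pos'],s['gripper_width']*85,s['contact_force'],s['ft_torque'])
f=grab('scene');a=cv2.resize(f['img'][140:290,160:310],None,fx=4,fy=4,interpolation=2);cv2.imwrite('pics/s3.png',a)
E
```

```text
[ 0.42381029 -0.19975991  0.02185088] 37.94806809423036 [0.43407295 0.35462426 0.18725791] [-0.03113224  0.05217205 -0.00291984]
```

View pics/s3.png

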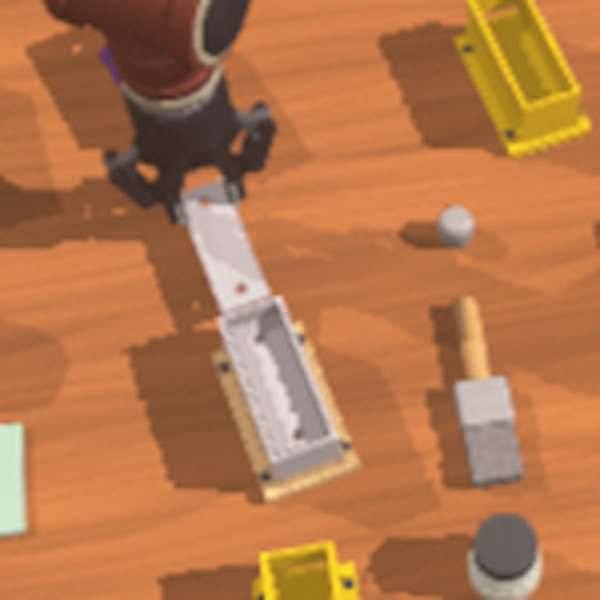

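The plate is out: the plate in the fingers is at (225,240), the chute with the other plates at (285,390). Now lift, turn to the jig's yaw and take a side-on look.

>>> drive_tool([
  [[0,0,0.6],[0,0,0],1],
  [[0,-0.5,0],[0,0,0],1],
  [[0,-0.9,0],[0,0,0],1],
  [[0,-0.9,0],[0,0,0],1],
  [[0,-1,0],[0,0,0],1],
  [[0,-1,0],[0,0,0],1],
  [[0,-1,0],[0,0,0],1],
  [[0,-1,0],[0,0,0],1],
  [[0,-0.8,0],[0,0,0],1],
  [[0,0,0],[0,0.58,0],1],
  [[0,0,0],[0,0.58,0],1],
])

```text
time: 8.25
tool_pos: [0.4112, -0.2033, 0.2024]
tool_rot: [-0.47, 0.473, 0.527, -0.527]
contact_force: [0.4, 0.5, -1.5]
gripper_width: 0.445
```

>>> drive_tool([
  [[0.5,0,-0.4],[0,0,0],1],
  [[0.9,0,-0.72],[0,0,0],1],
  [[0.93,0,-0.75],[0,0,0],1],
  [[0.93,0,-0.75],[0,0,0],1],
  [[0.93,0,-0.75],[0,0,0],1],
  [[0.93,0,-0.75],[0,0,0],1],
  [[0.93,0,-0.75],[0,0,0],1],
  [[0.93,0,-0.75],[0,0,0],1],
  [[0.93,0,-0.75],[0,0,0],1],
  [[0.9,0,-0.75],[0,0,0],1],
  [[0.5,0,-0.4],[0,0,0],1],
  [[0,0,0],[0,0,0],1],
])

```text
time: 9.45
tool_pos: [0.5715, 0.0509, 0.2004]
tool_rot: [-0.47, 0.471, 0.528, -0.528]
contact_force: [0.1, 0.1, -1.0]
gripper_width: 0.447
```

>>> drive_tool([
  [[0,0,0],[0,0,0],1],
  [[0,0,0],[0,0,0],1],
])

```text
time: 9.65
tool_pos: [0.5703, 0.0485, 0.1999]
tool_rot: [0.471, -0.471, -0.527, 0.527]
contact_force: [-0.3, -0.8, -0.8]
gripper_width: 0.446
```

```bash
python3 - <<'E'
from h import *
s=manip.state();print(s['tool_pos'],s['tool_rot'],s['gripper_width']*85,s['contact_force'],rot().as_matrix().round(3))
f=grab('wrist','w4.png');np.savez('w4.npz',**f,pos=s['tool_pos'],rot=s['tool_rot'])
E
```

```text
[0.57031126 0.04851048 0.19991604] [ 0.4713903  -0.47146528 -0.52687773  0.52717314] 37.895400426127615 [-0.33090727 -0.75565237 -0.79027209] [[-0.111 -0.    -0.994]
 [ 0.994 -0.    -0.111]
 [-0.    -1.     0.   ]]
```

View pics/w4.png

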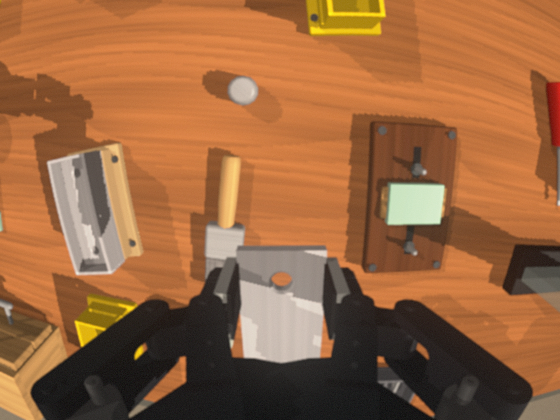

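Plate held, hole at (282,280). The jig is at (410,200) with stud tips near (421,171) and (410,250). One enlarged crop for the tips.

```bash
python3 - <<'E'
from h import *
im=np.load('w4.npz')['img'];cv2.imwrite('pics/w4c.png',cv2.resize(im[115:280,355:465],None,fx=5,fy=5,interpolation=cv2.INTER_NEAREST)[:800])
E
```

```text
(no output)
```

View pics/w4c.png

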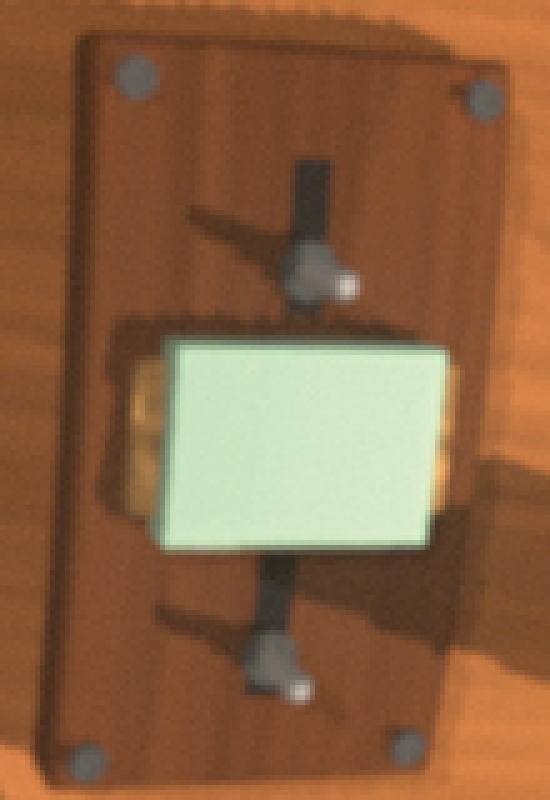

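```bash
python3 - <<'E'
from h import *
d=dict(np.load('w4.npz'));s={'tool_pos':d['pos'],'tool_rot':d['rot']}
F=lambda c,z:fish(d,s,(355+c[0]/5-.5,115+c[1]/5-.5),z)
n,f=F((346,286),.0395),F((298,690),.0395);v=f-n;print('studs',n.round(4),f.round(4),np.hypot(*v[:2]),np.degrees(np.arctan2(v[1],v[0])))
g=np.array([F(c,.028) for c in((170,340),(450,348),(430,547),(160,547))]);b=np.array([F(c,.018) for c in((137,77),(485,102),(408,747),(87,762))])
print('glass',g.mean(0).round(4),'board',b.mean(0).round(4))
ed=lambda q:(q[2]+q[3]-q[0]-q[1])/2
for q in(g,b): e=ed(q);print(np.degrees(np.arctan2(e[1],e[0])))
m=(n+f)/2;a=np.radians(6.4);ex=np.array([np.cos(a),np.sin(a)]);ey=np.array([-ex[1],ex[0]])
for c in(g.mean(0),b.mean(0)):print('mid in jig',((m-c)[:2]@ex).round(4),((m-c)[:2]@ey).round(4))
h=fish(d,s,(282-.5+.5,278),.2+.009);print('plate hole - TCP (rough)',(h-d['pos']).round(4))
E
```

```text
studs [0.5278 0.1883 0.0395] [0.6148 0.198  0.0395] 0.08759172347399174 6.348474476578318
glass [0.5641 0.1925 0.028 ] board [0.5647 0.1934 0.018 ]
8.36706184048284
6.619553117742962
mid in jig 0.0072 -0.0002
mid in jig 0.0065 -0.001
plate hole - TCP (rough) [-0.0023  0.0007  0.0091]
```

```bash
python3 - <<'E'
from h import *
d=dict(np.load('w4.npz'));s={'tool_pos':d['pos'],'tool_rot':d['rot']}
M=R.from_quat(np.roll(d['rot'],-1)).as_matrix()
for h in(.006,.009,.012,.015):
    q=[(M.T@(fish(d,s,p,.2+h)-d['pos'])*1000).round(1) for p in((236.5,249),(326,249),(282,280))]
    print(h,'width',q[1][0]-q[0][0],'x mid',(q[1][0]+q[0][0])/2,'edge z',q[0][2],'hole',q[2][[0,2]])
g=d['img'];cv2.imwrite('pics/hole.png',cv2.resize(g[235:365,220:345],None,fx=5,fy=5,interpolation=cv2.INTER_NEAREST))
z=d['range_z'];print(z[295:350:10,262:302:10].round(4))
E
```

```text
0.006 width 40.900000000000006 x mid 0.6500000000000004 edge z 15.5 hole [ 1.  -0.4]
0.009 width 40.099999999999994 x mid 0.6500000000000004 edge z 16.7 hole [1.  1.2]
0.012 width 39.099999999999994 x mid 0.6500000000000004 edge z 18.0 hole [1.  2.8]
0.015 width 38.3 x mid 0.6500000000000004 edge z 19.3 hole [1.  4.4]
[[0.1489 0.1488 0.1475 0.1479]
 [0.1495 0.15   0.1499 0.1499]
 [0.1509 0.1506 0.1511 0.1513]
 [0.1528 0.1543 0.1533 0.1535]
 [0.1552 0.1547 0.1546 0.1546]
 [0.157  0.1571 0.1565 0.1565]]
```

View pics/hole.png

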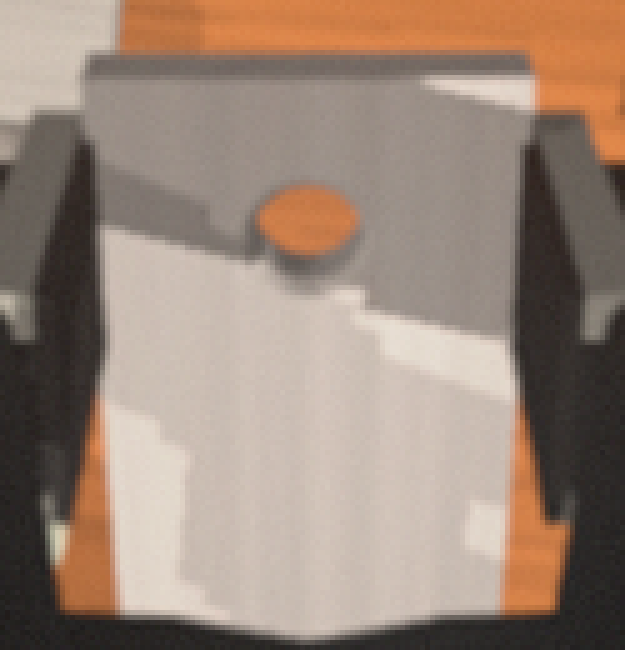

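>>> drive_tool([
  [[0.5,0,0.1],[0,0,0],1],
  [[0.9,0,0.16],[0,0,0],1],
  [[0.9,0,0.16],[0,0,0],1],
  [[0.9,0,0.16],[0,0,0],1],
  [[0.9,0,0.16],[0,0,0],1],
  [[0.9,0,0.16],[0,0,0],1],
  [[0.73,0,0.1],[0,0,0],1],
  [[0,1,0],[0,0,0],1],
  [[0,1,0],[0,0,0],1],
  [[0,1,0],[0,0,0],1],
  [[0,1,0],[0,0,0],1],
  [[0,1,0],[0,0,0],1],
])

```text
time: 10.9
tool_pos: [0.5293, 0.189, 0.0741]
tool_rot: [-0.471, 0.471, 0.527, -0.527]
contact_force: [0.4, -0.1, -0.6]
gripper_width: 0.449
```

>>> drive_tool([
  [[0,0.6,0],[0,0,0],1],
  [[0,0.2,0],[0,0,0],1],
  [[0,0,0],[0,0,0],1],
  [[0,0,0],[0,0,0],1],
])

```text
time: 11.3
tool_pos: [0.5308, 0.1891, 0.0563]
tool_rot: [-0.471, 0.472, 0.528, -0.527]
contact_force: [-0.1, 0.5, -1.3]
gripper_width: 0.444
```

>>> drive_tool([
  [[-0.03,0.3,0.04],[0,0,0],1],
  [[0,0.3,0],[0,0,0],1],
  [[0,0.2,0],[0,0,0],1],
  [[0,0.1,0],[0,0,0],1],
  [[0,0.08,0],[0,0,0],1],
  [[0,0.08,0],[0,0,0],1],
  [[0,0,0],[0,0,0],1],
  [[0,0,0],[0,0,0],1],
])

```text
time: 12.1
tool_pos: [0.529, 0.188, 0.0284]
tool_rot: [-0.471, 0.471, 0.527, -0.527]
contact_force: [-0.6, -0.3, -1.4]
gripper_width: 0.446
```

>>> drive_tool([
  [[0,0.08,0],[0,0,0],1],
  [[0,0.08,0],[0,0,0],1],
  [[0,0.06,0],[0,0,0],1],
  [[0,0.04,0],[0,0,0],1],
  [[0,0,0],[0,0,0],1],
  [[0,0,0],[0,0,0],1],
])

```text
time: 12.7
tool_pos: [0.529, 0.188, 0.0221]
tool_rot: [-0.471, 0.471, 0.527, -0.527]
contact_force: [-1.2, -0.4, 3.3]
gripper_width: 0.449
```

```bash
python3 - <<'E'
from h import *
s=manip.state();print(s['tool_pos'],s['contact_force'],s['ft_torque'])
f=grab('scene');P=world(f);a=cv2.resize(f['img'][165:255,290:385],None,fx=6,fy=6,interpolation=2)
t=grab('top');b=cv2.resize(t['img'][170:250,190:250],None,fx=5,fy=5,interpolation=2)
c=np.zeros((540,870,3),np.uint8);c[:,:570]=a;c[:400,570:870]=b;cv2.imwrite('pics/s5.png',cv2.resize(c,(800,497)))
E
```

```text
[0.52904911 0.18802226 0.02214725] [-1.1840456 -0.3981418  3.2781137] [-0.10366719  0.26222581 -0.03020961]
```

View pics/s5.png

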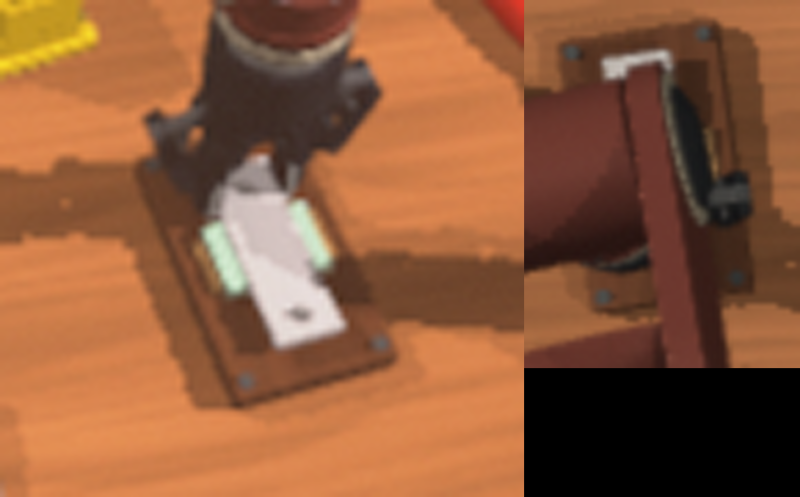

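```bash
python3 - <<'E'
from h import *
f=grab('scene');P=world(f);a=np.radians(6.4);ex=np.array([np.cos(a),np.sin(a)]);ey=np.array([-ex[1],ex[0]])
d=P[...,:2]-[.5644,.1925];X=d@ex;Y=d@ey;z=P[...,2]
for lo,hi in((-30,-15),(-15,0),(0,15),(15,30),(30,45),(45,55),(55,65),(65,75)):
    m=(X>lo/1e3)&(X<hi/1e3)&(abs(Y)<.012);print(lo,hi,m.sum(),(np.median(z[m])*1000).round(1))
for y in((-30,-24),(24,30)):
    m=(abs(X)<.016)&(Y>y[0]/1e3)&(Y<y[1]/1e3);print('glass',m.sum(),(np.median(z[m])*1000).round(1))
m=(abs(X)<.08)&(abs(abs(Y)-.044)<.004);print('board',(np.median(z[m])*1000).round(1))
E
```

```text
-30 -15 101 334.2
-15 0 288 244.5
0 15 93 218.0
15 30 32 34.7
30 45 33 34.8
45 55 20 34.8
55 65 34 33.3
65 75 24 18.7
glass 115 230.4
glass 57 291.0
board 136.2
```

Plate top reads 34.7–34.8 mm from mid to far end and the board reads 0.7 mm high, so the plate is flat and home. Small press, then release.

>>> drive_tool([
  [[0,0.06,0],[0,0,0],1],
  [[0,0,0],[0,0,0],1],
  [[0,0,0],[0,0,0],1],
])

```text
time: 13.15
tool_pos: [0.5291, 0.1881, 0.0219]
tool_rot: [0.471, -0.471, -0.527, 0.527]
contact_force: [-5.9, -1.4, 11.7]
gripper_width: 0.45
```

>>> drive_tool([
  [[0,-0.06,0],[0,0,0],1],
  [[0,0,0],[0,0,0],0.2],
  [[0,0,0],[0,0,0],-0.5],
  [[0,0,0],[0,0,0],-1],
  [[0,0,0],[0,0,0],-1],
  [[0,0,0],[0,0,0],-1],
  [[0,0,0],[0,0,0],-1],
  [[0,-0.3,0],[0,0,0],-1],
  [[0,-0.8,0],[0,0,0],-1],
  [[0,-1,0],[0,0,0],-1],
  [[0,-1,0],[0,0,0],-1],
  [[0,-1,0],[0,0,0],-1],
])

```text
time: 14.35
tool_pos: [0.5289, 0.188, 0.1259]
tool_rot: [-0.471, 0.471, 0.527, -0.527]
contact_force: [-0.2, 1.0, -1.1]
gripper_width: 0.998
```

>>> drive_tool([
  [[-1,-0.5,0.2],[0,0,0],-1],
  [[-1,0,0.2],[0,0,0],-1],
  [[-1,0,0.2],[0,0,0],-1],
  [[-1,0,0.2],[0,0,0],-1],
  [[-1,0,0.2],[0,0,0],-1],
  [[-1,0,0.2],[0,0,0],-1],
  [[-1,0,0.2],[0,0,0],-1],
  [[-1,0,0],[0,0,0],-1],
  [[0,0,0],[0,0,0],-1],
  [[0,0,0],[0,0,0],-1],
])

```text
time: 15.35
tool_pos: [0.5166, -0.0147, 0.1373]
tool_rot: [-0.471, 0.472, 0.527, -0.527]
contact_force: [0.4, 0.4, 0.8]
gripper_width: 0.998
```

```bash
python3 - <<'E'
from h import *
a=np.radians(6.4);ex=np.array([np.cos(a),np.sin(a)]);ey=np.array([-ex[1],ex[0]])
c=np.zeros((540,800,3),np.uint8)
for n in('scene','top'):
    f=grab(n);P=world(f);d=P[...,:2]-[.5644,.1925];X=d@ex;Y=d@ey;z=P[...,2]
    print(n,[(lo,(np.median(z[(X>lo/1e3)&(X<(lo+15)/1e3)&(abs(Y)<.012)])*1000).round(1)) for lo in range(-60,60,15)])
    m=(abs(X)<.075)&(abs(Y)<.045)&(z>.0315)&(z<.045)
    r=cv2.minAreaRect((np.stack([X[m],Y[m]],1)*1000).astype(np.float32));print(r)
    if n=='scene': c[:,:540]=cv2.resize(f['img'][165:255,290:380],(540,540))
    else: c[:,540:]=cv2.resize(f['img'][150:241,317:361],(260,540))
    if n=='top':
        b=np.radians(12.2);e=np.array([np.cos(b),np.sin(b)]);q=P[...,:2]-[.6067,-.1613];U=q@e;V=q@[-e[1],e[0]]
        m=(abs(U)<.045)&(abs(V)<.012);print('stack top z',np.median(z[m]))
cv2.imwrite('pics/end.png',c)
E
```

```text
scene [(-60, np.float64(34.2)), (-45, np.float64(34.8)), (-30, np.float64(34.7)), (-15, np.float64(35.2)), (0, np.float64(35.0)), (15, np.float64(34.5)), (30, np.float64(35.0)), (45, np.float64(35.2))]
((6.026012420654297, -2.361621856689453), (123.74588012695312, 58.20995330810547), 7.906651973724365)
top [(-60, np.float64(29.2)), (-45, np.float64(33.8)), (-30, np.float64(33.1)), (-15, np.float64(33.0)), (0, np.float64(33.1)), (15, np.float64(32.9)), (30, np.float64(34.3)), (45, np.float64(33.3))]
((5.933631896972656, 0.7727622985839844), (120.75849914550781, 60.71507263183594), 6.7308430671691895)
stack top z 0.04783295213180383
```

View pics/end.png

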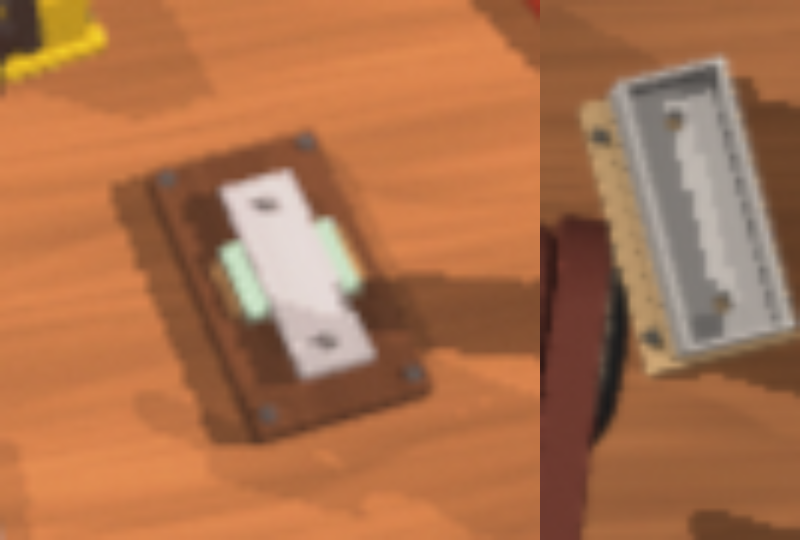

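```bash
python3 -c "
from plant import manip
print(manip.job_done())"
```

```text
the job is handed in; nothing more can be done
None
```

The bottom plate is on the jig, over both studs and flat on the glass, and the job is handed in at about 15 s of the 54 s. I pinched the plate by its overhang and drew it straight out. A wrist picture put the studs about 6–7 mm off centre along jig x. With that correction both holes went over on the first descent, so no sliding about was needed. I pressed to about 12 N, released and moved away.

**Plate:** The last pictures show it flat, with its top at about 34–35 mm in the scene camera and 33–34 mm in the top camera (34 expected). There was one low reading at the near end in the top camera, probably the plate's edge. The centre is about 6 mm along jig x, within the 12 mm allowed, and both holes show dark stud tips.

**Chute:** The three remaining plates have settled, with the stack top at 48 mm (expected 48). I saw them in the chute but did not measure their x and y.

**Weak checks:** The fitted plate outline came out about 60 mm wide instead of 40 because the nearby glass got into it. I therefore did not rely on its y offset or angle; with studs in both holes the plate can shift only slightly. I did not measure the bystanders' positions afterwards, but no contact was noticed.

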